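Switch the die press from locked to ready

TASK

Two grey control boxes stand on the green cutting board: the one with the yellow ridge belongs to the die press, the one with the blue ridge to the dust fan. Make the press ready for the next batch: push the yellow ridge of its slide switch from the red-dot end across its detent, fully home at the green-dot end. Leave the fan's blue switch as it is, at its red-dot end.

Things in the scene. Friction and masses are not known exactly. Their poses are not given: they have to be found in the camera images.
- press_ridge (a point): Centre of the top face of the yellow ridge, moving with the switch; 63 mm above the table. The ridge is a bar 24 mm (x) by 8 mm (y), standing 8 mm proud of the flat, clear top of its fixed grey box. Axes are the box's: +y runs along the slide from the red dot to the green dot (flat marks, 47 mm either side of the box's middle), +z up.
- press_slide (a joint): Travel of the yellow-ridged switch in m: 0 at the red-dot end (start), 0.020 at the green-dot end stop; 0.010 lies over the box's middle. A spring detent holds it at either end: about 5 N along +y starts it, and past the middle it snaps to the far end by itself.
- fan_ridge (a point): Centre of the top face of the blue ridge on the dust fan's box, identical to the press's box and switch in size and axes. Each box is 90 mm (x) by 130 mm (y) by 35 mm high, fixed on the 20 mm thick green board, its top 55 mm above the table. To be left alone.
- fan_slide (a joint): Travel of the blue-ridged switch in m, as for the yellow one: 0 at the red-dot end, where it starts and must stay.

How it is judged:
At the end, for the whole second after the job is handed in: The yellow-ridged switch rests at its green-dot end (travel over 15 of 20 mm) and the blue-ridged switch is still at its red-dot end (within 5 mm) (value of joint press_slide above 0.015 m and value of joint fan_slide below 0.005 m); the robot touches nothing.
It fails at once if the blue-ridged fan switch is pushed off its red-dot end by more than 8 mm (value of joint fan_slide above 0.008 m).
It also fails if it takes over 26 s, if anything falls off the work surface, if the arm or the gripper's body presses on something with over 40 N, if the wrist force passes 120 N, or if a joint passes its speed limit or range.

ROBOT

A 6-joint arm with a two-finger parallel gripper is mounted at the origin on the work surface. World frame = base frame: x ahead of the robot, y to its left, z up, the work surface at z = 0. Lengths are in m, angles in rad, forces in N, time in s.
With the tool pointing down it reaches from about 0.15 to 0.775 m from the base axis. Payload 6.1 kg.
Tool frame: the origin (TCP) lies at the very end of the fingers, on their centre line; the grasp point (between the pads) lies 19 mm behind it; z points along the fingers, y is the line along which they close (so a half turn about z gives the same grasp; the last joint's range is limited). The gripper opens to 85 mm and grips with 20 to 120 N. Pads are 22 mm wide; open, the fingers measure 114 mm over their backs; the gripper's body (76 mm by 85 mm) begins 54 mm behind the grasp point. The pads swing forward as they close: fully open they stand 13 mm farther back than shut.
Start: joints at [-1.144, 0.126, -0.04, 1.405, 0, 1.571], TCP at [0.217, -0.478, 0.208] pointing down, gripper open.
Joint ranges: [-2.72, 2.72], [-0.95, 1.95], [-1.27, 1.35], [-1.78, 2.02], [-1.46, 1.47], [-3.14, 3.14]. Speed limits (rad/s): [2.39, 2.39, 3.01, 3.14, 3.14, 3.14].

INTERFACE

Orientations are given as a unit quaternion [w, x, y, z].
In Python, from bench import ctrl, eyes, status gives the robot as it stands (ctrl), with the cameras (eyes) and the readings (status).
- The arm moves only by the shell command python3 jog.py FILE, which reads ROWS from the file FILE. ROWS is a JSON list that holds a single list of rows (three levels of brackets), with 1 to 12 rows, each of 7 numbers: a rotation vector rx, ry, rz in a scale on which 1.0 is pi rad, then dx, dy, dz in normalised numbers (1 is 0.3 m), then the opening from 0.0 (shut) to 1.0 (fully open); each row shifts and turns the commanded pose from where the row before left it, along the tool's axes as they then stand; what a row does not reach is not made up. A row lasts 1/10 s, in which the tool goes at most 0.05 m and 0.15 rad, less where a joint would pass 70% of its speed; a pose out of reach is approached as far as the arm can. The fingers move at their own pace and stop on an object; the grip force is fixed at half the most. Time passes only in rows, so rows that do not move let the fingers close. It prints the time, the measured TCP pose, the force, the opening and the grip force at its end. Shift and turn numbers lie between -1 and 1, and a call with a number outside is refused. Input that does not fit is refused with a message, and nothing moves.
- status.get_state(): the state, without advancing time (a new reading comes with each control period).
- eyes.snapshot(name): name is "scene" or "top" or "wrist"; returns the picture (384x512x3 uint8, blue, green, red); there is no depth.
- eyes.camera_params(name): a dict with "mtx" (3x3 intrinsics, pixels), "world_from_camera" (4x4, takes a point from camera to world coordinates). Camera axes: x right, y up, looking along -z (the intrinsics and any distortion apply to the point x, -y, -z); pixel columns grow to the right and rows downward; lengths in m; the calibration is good to about 2 mm. A picture is of the moment at which its call begins: read the wrist's pose just before it. camera_params takes no time and is no camera call; for the wrist camera it gives the pose at the moment of the call.
- ctrl.job_done(): hands the job in; it is judged then, once.
The state is a dict: "time_s": time; "joint_positions": joint angles; "joint_velocities": joint speeds; "tau": joint torques, N m; "tcp_pos": TCP position; "eef_rot": TCP orientation; "ft_force": force on the tool from outside, world axes, zero at the start; "wrist_torque": the same for the moment, N m; "gripper_width": opening from 0.0 (shut) to 1.0 (fully open); "gripper_force": force on a finger pad.
Only numpy, scipy, OpenCV 4.12 (cv2) and the standard library are available. Lean on these libraries where they do the work, as an engineer would, in place of code of your own. Each camera call takes 0.05 s, during which the arm holds its last target. There are 200 camera calls.

## Working session

There is one attempt and no reset: what is moved stays moved. The work goes in short steps, Python scripts to look and compute and a shell command to move; the robot and the scene stay as the last step left them, time stands still between calls to the robot, and variables do not carry over. Pictures are saved under pics/ and viewed, at most 10 in all, crops included, and the job is handed in when it is done.

```bash
ls; mkdir -p pics
python3 - <<'E'
from bench import ctrl, eyes, status
import cv2,numpy as np
for n in("scene","top"):
    cv2.imwrite(f"pics/{n}0.png",eyes.snapshot(n))
    p=eyes.camera_params(n);print(n,p)
s=status.get_state();print(s["time_s"],s["tcp_pos"],s["eef_rot"],s["gripper_width"])
E
```

```text
bench.py
jog.py
pics
scene {'mtx': array([[348.12041325,   0.        , 256.79376932],
       [  0.        , 348.12041325, 191.13424301],
       [  0.        ,   0.        ,   1.        ]]), 'world_from_camera': array([[ 0.80063915, -0.34074847,  0.49281582,  0.90112689],
       [ 0.59906973,  0.46848078, -0.64933907, -0.46264049],
       [-0.00961345,  0.81511732,  0.57921615,  0.51385632],
       [ 0.        ,  0.        ,  0.        ,  1.        ]])}
top {'mtx': array([[400.75139849,   0.        , 255.88648407],
       [  0.        , 400.75139849, 192.09595548],
       [  0.        ,   0.        ,   1.        ]]), 'world_from_camera': array([[-0.02344225,  0.9856648 , -0.1670789 ,  0.44187644],
       [-0.99943343, -0.02714319, -0.01990148, -0.0109815 ],
       [-0.02415124,  0.1665177 ,  0.98574265,  0.85042687],
       [ 0.        ,  0.        ,  0.        ,  1.        ]])}
0.1 [ 0.21713806 -0.47754736  0.20709162] [-7.12952698e-04  9.77321229e-01  2.11760904e-01 -1.63570486e-04] 1.0007098664629395
```

View pics/top0.png

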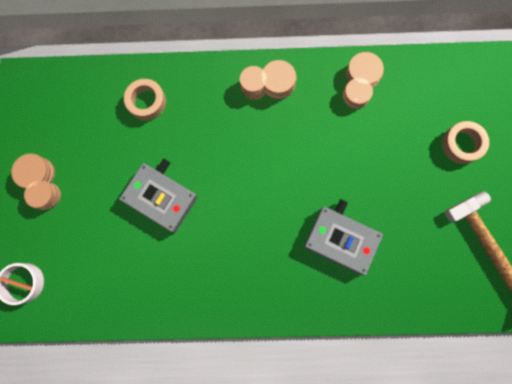

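View pics/scene0.png

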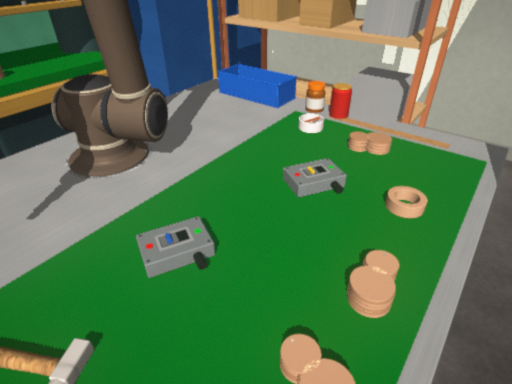

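The top view shows the yellow ridge near (160,199), its green dot at (138,185) and red dot at (176,208). The blue box is at (344,241). In the scene view the yellow ridge is near (311,170). I'll enlarge both next.

Run:
```python
import cv2,numpy as np
a=cv2.imread("pics/top0.png")[155:240,110:210];b=cv2.imread("pics/scene0.png")[150:200,275:355]
a=cv2.resize(a,None,fx=5,fy=5,interpolation=cv2.INTER_CUBIC);b=cv2.resize(b,(500,312),interpolation=cv2.INTER_CUBIC)
cv2.imwrite("pics/ct.png",a);cv2.imwrite("pics/cs.png",b)
```

```text
(no output)
```

View pics/ct.png

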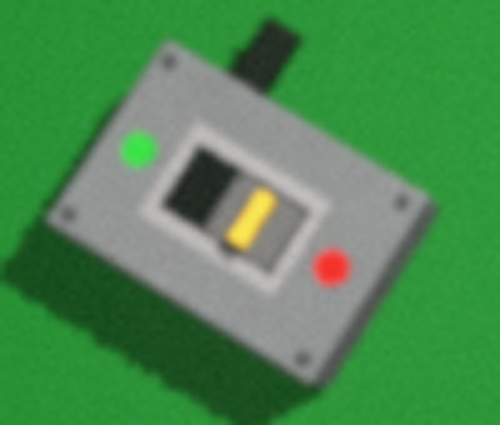

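View pics/cs.png

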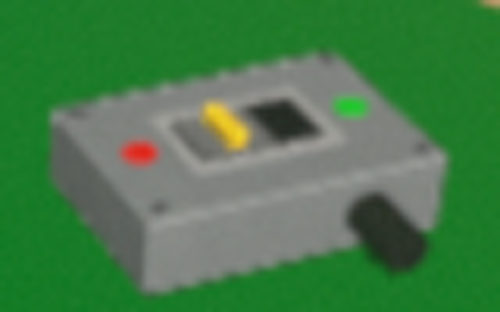

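The top crop puts green at (139,149), red at (332,268) and the ridge at (252,217). The scene crop puts green at (351,107), red at (140,153) and the ridge top at (227,122).

```bash
cat > h.py <<'E'
import numpy as np
from bench import ctrl, eyes, status
from scipy.spatial.transform import Rotation as R
def ray(n,u,v):
    p=eyes.camera_params(n);T=p["world_from_camera"]
    d=np.linalg.solve(p["mtx"],[u,v,1]);d=T[:3,:3]@(d*[1,-1,-1])
    return T[:3,3],d/np.linalg.norm(d)
def tri(*rs):
    A=[np.eye(3)-np.outer(d,d) for o,d in rs]
    return np.linalg.solve(sum(A),sum(a@o for a,(o,d) in zip(A,rs)))
def plane(r,z): o,d=r; return o+d*(z-o[2])/d[2]
def tool():
    s=status.get_state();w,x,y,z=s["eef_rot"];return np.array(s["tcp_pos"]),R.from_quat([x,y,z,w])
E
python3 - <<'E'
from h import *
T=lambda x,y:ray("top",110+x/5-.4,155+y/5-.4)
S=lambda x,y:ray("scene",275+x/6.25-.4,150+y/6.25-.4)
pts={}
for k,t,s,z in[("g",(139,149),(351,107),.055),("r",(332,268),(140,153),.055),("ridge",(252,217),(227,122),.063)]:
    a,b=T(*t),S(*s);pts[k]=tri(a,b);print(k,pts[k].round(4),plane(a,z).round(4),plane(b,z).round(4))
d=pts["g"]-pts["r"];print(np.linalg.norm(d),np.degrees(np.arctan2(d[1],d[0])))
p,q=tool();print(p,q.as_matrix().round(3))
E
```

```text
g [0.5986 0.2451 0.056 ] [0.5992 0.2458 0.055 ] [0.5977 0.2461 0.055 ]
r [0.5479 0.166  0.0559] [0.5483 0.1664 0.055 ] [0.547 0.167 0.055]
ridge [0.5685 0.1969 0.0621] [0.5687 0.197  0.063 ] [0.5689 0.1952 0.063 ]
0.09400516014132179 57.385893823549345
[ 0.21713806 -0.47754736  0.20709162] [[ 0.91   0.414 -0.001]
 [ 0.414 -0.91   0.001]
 [-0.    -0.001 -1.   ]]
```

Careful with the scale: shifts go in shares of 0.3 m and turns go in shares of pi rad. That gives: 0.04 m / 0.3 = 0.1333, -0.0038 m / 0.3 = -0.0127, -0.1435 rad / 3.1416 = -0.0457.

```bash
echo '[[[0, 0, -0.0457, 0, 0, 0, 0], [0, 0, -0.0457, 0, 0, 0, 0], [0, 0, -0.0457, 0, 0, 0, 0], [0, 0, -0.0457, 0, 0, 0, 0], [0, 0, 0, 0.1333, -0.0127, 0, 0], [0, 0, 0, 0.1333, -0.0127, 0, 0], [0, 0, 0, 0.1333, -0.0127, 0, 0], [0, 0, 0, 0.1333, -0.0127, 0, 0], [0, 0, 0, 0.1333, -0.0127, 0, 0], [0, 0, 0, 0.1333, -0.0127, 0, 0], [0, 0, 0, 0.1333, -0.0127, 0, 0], [0, 0, 0, 0.1333, -0.0127, 0, 0]]]' > path.dat && python3 jog.py path.dat && echo '[[[0, 0, 0, 0.1333, -0.0127, 0, 0], [0, 0, 0, 0.1333, -0.0127, 0, 0], [0, 0, 0, 0.1333, -0.0127, 0, 0], [0, 0, 0, 0.1333, -0.0127, 0, 0], [0, 0, 0, 0.1333, -0.0127, 0, 0], [0, 0, 0, 0.1333, -0.0127, 0, 0], [0, 0, 0, 0.1333, -0.0127, 0, 0], [0, 0, 0, 0.1333, -0.0127, 0, 0], [0, 0, 0, 0.1333, -0.0127, 0, 0], [0, 0, 0, 0.1333, -0.0127, 0, 0], [0, 0, 0, 0, 0, 0, 0], [0, 0, 0, 0, 0, 0, 0]]]' > path.dat && python3 jog.py path.dat
cat > where.py <<'E'
from h import *
p,q=tool();t=np.array([.5537,.1740,.058])
print(p.round(4),q.as_matrix().round(3).tolist(),"to start, tool axes:",q.inv().apply(t-p).round(4),status.get_state()["time_s"],np.round(status.get_state()["ft_force"],2))
E
python3 where.py
```

```text
time_s: 1.3
tcp_pos: [0.3646, -0.1905, 0.2076]
eef_rot: [-0.0, 0.877, 0.48, -0.0]
ft_force: [0.8, 0.1, 0.4]
gripper_width: -0.004
gripper_force: 0.0
time_s: 2.5
tcp_pos: [0.548, 0.1658, 0.2067]
eef_rot: [-0.0, 0.877, 0.48, -0.001]
ft_force: [1.1, -0.3, 0.0]
gripper_width: -0.002
gripper_force: 0.0
[0.548  0.1658 0.2067] [[0.538, 0.843, -0.002], [0.843, -0.538, -0.001], [-0.002, -0.001, -1.0]] to start, tool axes: [0.0103 0.0005 0.1487] 2.5 [ 1.07 -0.31  0.02]
```

Scaled: 0.03 m / 0.3 = 0.1, 0.008 m / 0.3 = 0.0267.

```bash
echo '[[[0, 0, 0, 0.0267, 0.0017, 0.1, 0], [0, 0, 0, 0, 0, 0.1, 0], [0, 0, 0, 0, 0, 0.1, 0], [0, 0, 0, 0, 0, 0.1, 0], [0, 0, 0, 0, 0, 0.06, 0], [0, 0, 0, 0, 0, 0, 0], [0, 0, 0, 0, 0, 0, 0]]]' > path.dat && python3 jog.py path.dat; python3 where.py
python3 - <<'E'
import cv2,numpy as np
from bench import ctrl, eyes, status
b=cv2.resize(eyes.snapshot("scene")[130:210,260:370],(770,560),interpolation=cv2.INTER_CUBIC)
cv2.imwrite("pics/s1.png",b)
E
```

```text
time_s: 3.2
tcp_pos: [0.5528, 0.1707, 0.0705]
eef_rot: [0.0, 0.878, 0.479, -0.0]
ft_force: [0.7, -0.1, 1.1]
gripper_width: 0.003
gripper_force: 0.0
[0.5528 0.1707 0.0705] [[0.541, 0.841, -0.0], [0.841, -0.541, -0.0], [-0.0, 0.0, -1.0]] to start, tool axes: [ 0.0033 -0.001   0.0125] 3.2 [ 0.67 -0.09  1.11]
```

View pics/s1.png

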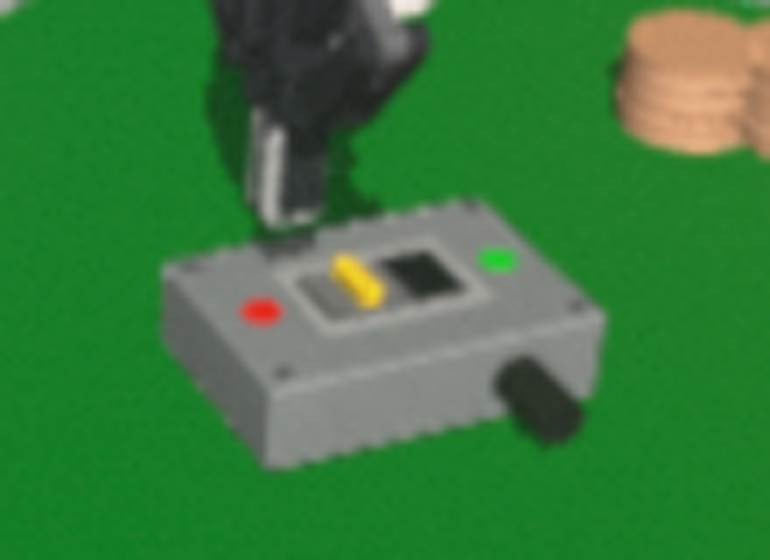

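The fingertip sits at (295,220) in the crop, with its shadow at (285,243). That is well behind the red dot at (263,312), where I expected it. I'll check against the projected TCP and the other cameras before going lower.

Run:
```python
import cv2,numpy as np
from h import *
p,q=tool()
def proj(n,X):
    c=eyes.camera_params(n);T=np.linalg.inv(c["world_from_camera"]);x=(T@np.r_[X,1])[:3]*[1,-1,-1];u=c["mtx"]@x;return u[:2]/u[2]
u=proj("scene",p);print("scene",u,"crop",(u-[260,130])*7, "top",proj("top",p), "wrist",proj("wrist",p), "wrist ridge",proj("wrist",[.5685,.197,.063]),"red",proj("wrist",[.5479,.166,.055]))
a=cv2.resize(eyes.snapshot("top")[145:245,100:220],(660,550),interpolation=cv2.INTER_CUBIC)
cv2.imwrite("pics/t1.png",a);cv2.imwrite("pics/w1.png",eyes.snapshot("wrist"))
```

```text
scene [300.57319801 168.50031032] crop [284.01238607 269.50217226] top [171.83698012 204.62796023] wrist [258.49199121 221.59325287] wrist ridge [256.39422194 173.54129475] red [255.71021355 222.84009059]
```

View pics/t1.png

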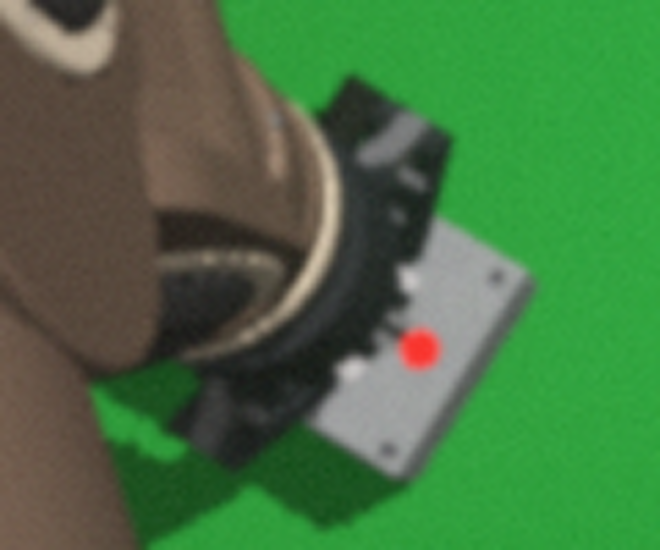

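View pics/w1.png

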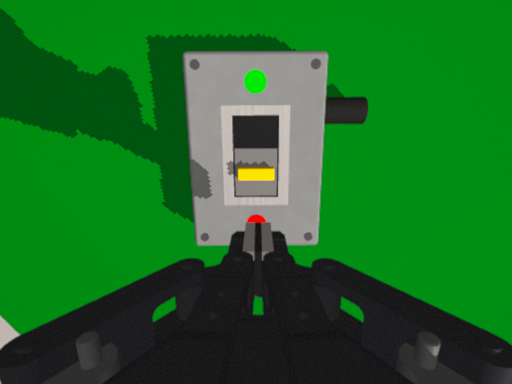

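Run:
```python
from h import *
p,q=tool();print(p.round(4))
a=ray("scene",301.7,161.3);b=ray("wrist",258,223);t=tri(a,b)
print("tip",t.round(4),"in tool",q.inv().apply(t-p).round(4),"wrist cam in tool",q.inv().apply(b[0]-p).round(4))
for o,d in(a,b):print(np.linalg.norm(np.cross(t-o,d)))
print("dot/ridge by wrist",plane(ray("wrist",256,174),.063).round(4),plane(ray("wrist",256,81),.055).round(4),status.get_state()["time_s"])
```

```text
[0.554  0.1716 0.0716]
tip [0.5547 0.1757 0.0886] in tool [ 0.0039 -0.0016 -0.0169] wrist cam in tool [ 0.0653 -0.0003 -0.1668]
0.002081842121144741
0.0020818421211447288
dot/ridge by wrist [0.5686 0.1973 0.063 ] [0.5996 0.2455 0.055 ] 3.35
```

The wrist view lines up laterally: the tip at (258,223) points straight at the ridge at (256,174). But the tip seems about 17 mm above the reported TCP, so I'll go down to 59 mm and measure again.

Scaled: 0.006 m / 0.3 = 0.02.

```bash
echo '[[[0, 0, 0, 0, 0, 0.02, 0], [0, 0, 0, 0, 0, 0.02, 0], [0, 0, 0, 0, 0, 0, 0], [0, 0, 0, 0, 0, 0, 0]]]' > path.dat && python3 jog.py path.dat; python3 where.py
python3 - <<'E'
import cv2,numpy as np
from bench import ctrl, eyes, status
b=cv2.resize(eyes.snapshot("scene")[140:195,270:345],(750,550),interpolation=cv2.INTER_CUBIC)
cv2.imwrite("pics/s2.png",b)
E
```

```text
time_s: 3.75
tcp_pos: [0.5527, 0.1716, 0.0574]
eef_rot: [-0.0, 0.877, 0.48, -0.0]
ft_force: [0.2, -0.4, -0.2]
gripper_width: 0.002
gripper_force: 0.0
[0.5527 0.1716 0.0574] [[0.54, 0.842, -0.001], [0.842, -0.54, -0.0], [-0.001, -0.001, -1.0]] to start, tool axes: [ 0.0025 -0.0005 -0.0006] 3.75 [ 0.23 -0.36 -0.18]
```

View pics/s2.png

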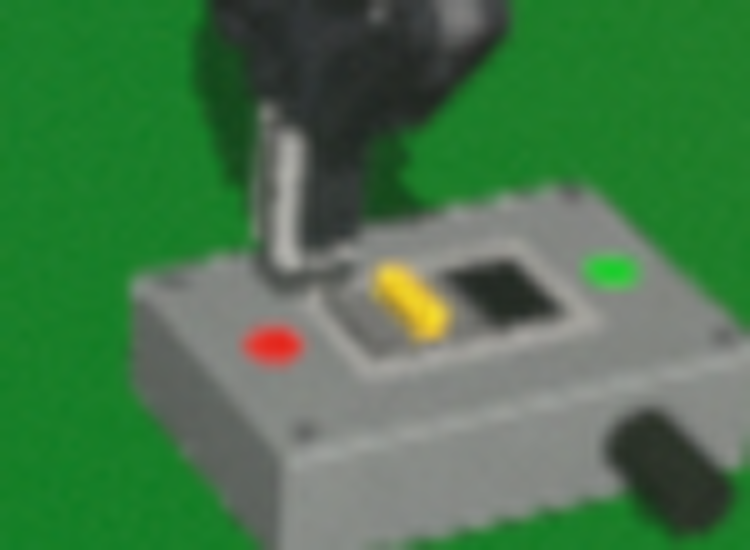

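The finger's lower end is at crop (300,275), still apparently clear of the box top, and there is no contact force. I'll probe down in small steps, watching the force.

Scaled: 0.002 m / 0.3 = 0.0067.

```bash
for i in 1 2 3; do echo '[[[0, 0, 0, 0, 0, 0.0067, 0], [0, 0, 0, 0, 0, 0, 0]]]' > path.dat && python3 jog.py path.dat | grep -E 'tcp|ft_'; done
```

```text
tcp_pos: [0.5529, 0.1717, 0.0556]
ft_force: [0.3, -0.2, 0.4]
tcp_pos: [0.5529, 0.1716, 0.0536]
ft_force: [0.4, 0.8, 0.7]
tcp_pos: [0.5529, 0.1716, 0.0515]
ft_force: [-0.1, -1.0, 0.2]
```

Scaled: 0.002 m / 0.3 = 0.0067.

```bash
for i in 1 2; do echo '[[[0, 0, 0, 0, 0, 0.0067, 0], [0, 0, 0, 0, 0, 0, 0]]]' > path.dat && python3 jog.py path.dat | grep -E 'tcp|ft_'; done;  echo '[[[0, 0, 0, 0, 0, 0.0067, 0], [0, 0, 0, 0, 0, 0, 0]]]' > path.dat && python3 jog.py path.dat | grep -E 'tcp|ft_'
python3 - <<'E'
import cv2,numpy as np
from bench import ctrl, eyes, status
b=cv2.resize(eyes.snapshot("scene")[140:195,270:345],(750,550),interpolation=cv2.INTER_CUBIC)
cv2.imwrite("pics/s3.png",b)
E
```

```text
tcp_pos: [0.5528, 0.1716, 0.0495]
ft_force: [0.5, -0.4, 0.5]
tcp_pos: [0.5529, 0.1716, 0.0475]
ft_force: [-0.5, -0.1, -0.3]
tcp_pos: [0.5529, 0.1716, 0.0455]
ft_force: [0.1, 0.5, -0.7]
```

View pics/s3.png

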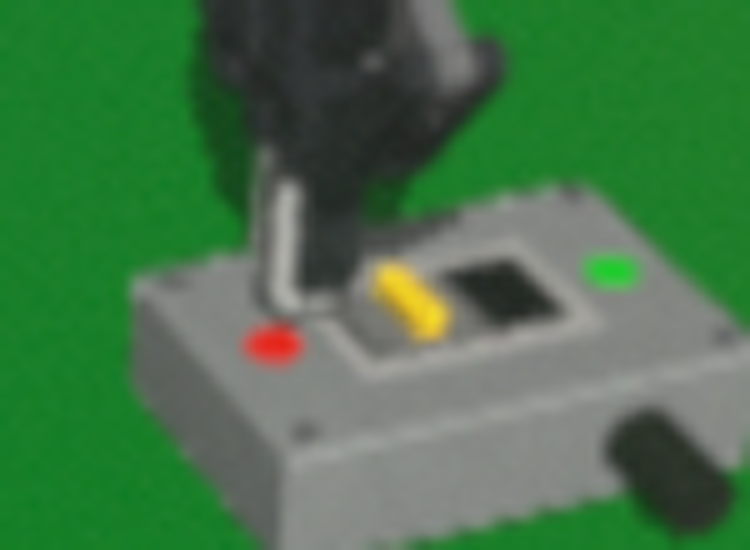

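The tip's lower edge is now at (305,312), just above the red dot at (273,345), and still touching nothing. I'll keep probing by touch.

Scaled: 0.0015 m / 0.3 = 0.005.

```bash
for i in 1 2; do echo '[[[0, 0, 0, 0, 0, 0.005, 0], [0, 0, 0, 0, 0, 0, 0]]]' > path.dat && python3 jog.py path.dat | grep -E 'tcp|ft_'; done;  echo '[[[0, 0, 0, 0, 0, 0.0033, 0], [0, 0, 0, 0, 0, 0, 0]]]' > path.dat && python3 jog.py path.dat | grep -E 'tcp|ft_'
```

```text
tcp_pos: [0.5529, 0.1716, 0.0441]
ft_force: [-0.1, 0.1, 0.1]
tcp_pos: [0.5529, 0.1716, 0.0426]
ft_force: [-0.0, 0.6, -0.1]
tcp_pos: [0.5529, 0.1717, 0.0416]
ft_force: [0.9, 0.3, -0.5]
```

Scaled: 0.001 m / 0.3 = 0.0033.

```bash
for i in 1; do echo '[[[0, 0, 0, 0, 0, 0.0033, 0], [0, 0, 0, 0, 0, 0, 0]]]' > path.dat && python3 jog.py path.dat | grep -E 'tcp|ft_'; done;  echo '[[[0, 0, 0, 0, 0, 0.0033, 0], [0, 0, 0, 0, 0, 0, 0]]]' > path.dat && python3 jog.py path.dat | grep -E 'tcp|ft_'; echo '[[[0, 0, 0, 0.0167, 0, 0, 0], [0, 0, 0, 0.0167, 0, 0, 0], [0, 0, 0, 0, 0, 0, 0]]]' > path.dat && python3 jog.py path.dat
python3 - <<'E'
import cv2,numpy as np
from bench import ctrl, eyes, status
b=cv2.resize(eyes.snapshot("scene")[140:195,270:345],(750,550),interpolation=cv2.INTER_CUBIC)
cv2.imwrite("pics/s4.png",b)
E
```

```text
tcp_pos: [0.5529, 0.1716, 0.0407]
ft_force: [-0.3, -0.6, 0.2]
tcp_pos: [0.5529, 0.1716, 0.0396]
ft_force: [-0.2, 0.3, -0.3]
time_s: 6.35
tcp_pos: [0.559, 0.1808, 0.0398]
eef_rot: [-0.0, 0.877, 0.48, 0.0]
ft_force: [-0.0, -0.6, -0.0]
gripper_width: -0.001
gripper_force: 0.0
```

View pics/s4.png

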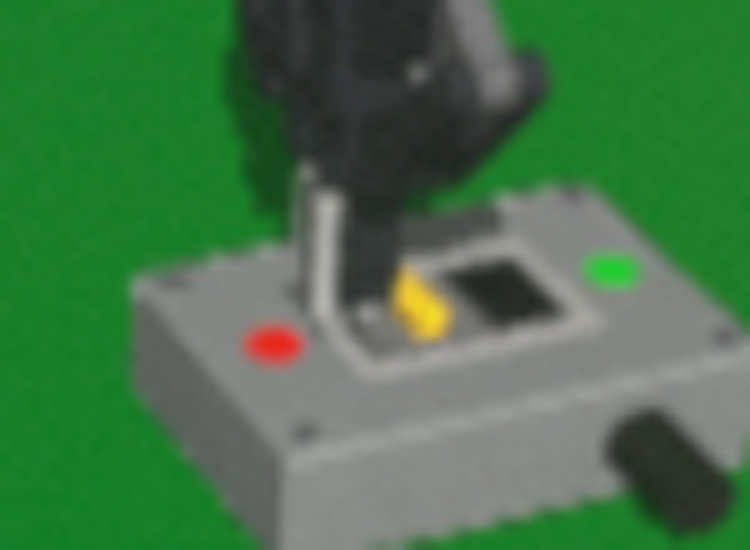

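The finger's lower end is now at about (340,320), beside and overlapping the ridge at (420,305). That puts it low enough to push, and it is still free of the box top. Next I push along the slide.

```bash
for i in 1 2; do echo '[[[0, 0, 0, 0.01, 0, 0, 0], [0, 0, 0, 0.01, 0, 0, 0]]]' > path.dat && python3 jog.py path.dat | grep -E 'tcp|ft_|time'; done
```

```text
time_s: 6.6
tcp_pos: [0.5617, 0.1853, 0.0398]
ft_force: [-0.7, -0.9, 0.5]
time_s: 6.8
tcp_pos: [0.565, 0.1904, 0.0398]
ft_force: [-0.6, -0.7, 0.4]
```

```bash
cat > yel.py <<'E'
import cv2
from h import *
for n in("scene","wrist"):
    h=cv2.cvtColor(eyes.snapshot(n),cv2.COLOR_BGR2HSV)
    m=cv2.inRange(h,(22,140,110),(34,255,255));k,_,st,c=cv2.connectedComponentsWithStats(m)
    for i in sorted(range(1,k),key=lambda i:-st[i,4])[:2]:print(n,st[i],c[i].round(1),plane(ray(n,*c[i]),.063).round(4))
p,q=tool();print(p.round(4),status.get_state()["time_s"],np.round(status.get_state()["ft_force"],1))
E
python3 yel.py
```

```text
scene [310 170   5   4  13] [312.3 171.5] [0.577  0.1878 0.063 ]
scene [96 71  3  1  3] [97. 71.] [-0.601   0.3607  0.063 ]
wrist [235 215  44  17 461] [256.8 221.1] [0.5694 0.199  0.063 ]
[0.5651 0.1905 0.0398] 6.9 [-0.2 -0.2 -0.7]
```

Scaled: 0.002 m / 0.3 = 0.0067.

```bash
for i in 1 2 3; do echo '[[[0, 0, 0, 0.0067, 0, 0, 0], [0, 0, 0, 0.0067, 0, 0, 0]]]' > path.dat && python3 jog.py path.dat | grep -E 'tcp|ft_'; done; python3 yel.py
```

```text
tcp_pos: [0.5671, 0.1936, 0.0398]
ft_force: [-0.4, -0.3, -0.5]
tcp_pos: [0.5693, 0.1971, 0.0398]
ft_force: [0.3, 0.1, -0.1]
tcp_pos: [0.5715, 0.2004, 0.0398]
ft_force: [-0.8, 0.3, -0.0]
scene [308 168   7   6  15] [311.5 171.1] [0.5746 0.1882 0.063 ]
scene [45 85  3  1  3] [46. 85.] [-0.5997  0.1333  0.063 ]
[0.5715 0.2005 0.0397] 7.6 [-0.9  0.2 -0.3]
```

The finger passed over the ridge without moving it, so the tip is higher than the TCP reading suggests. I'll back off and probe down to the box top.

Scaled: -0.015 m / 0.3 = -0.05, 0.002 m / 0.3 = 0.0067.

```bash
echo '[[[0, 0, 0, -0.05, 0, 0, 0], [0, 0, 0, -0.05, 0, 0, 0], [0, 0, 0, 0, 0, 0.0067, 0], [0, 0, 0, 0, 0, 0.0067, 0]]]' > path.dat && python3 jog.py path.dat | grep -E 'tcp|ft_';for i in 1 2 3; do echo '[[[0, 0, 0, 0, 0, 0.0033, 0], [0, 0, 0, 0, 0, 0, 0]]]' > path.dat && python3 jog.py path.dat | grep -E 'tcp|ft_'; done; python3 yel.py
```

```text
tcp_pos: [0.5549, 0.1743, 0.036]
ft_force: [0.6, -0.1, -0.2]
tcp_pos: [0.5552, 0.1751, 0.0346]
ft_force: [-0.5, 0.3, -0.1]
tcp_pos: [0.5552, 0.1752, 0.0336]
ft_force: [0.7, 0.7, 0.5]
tcp_pos: [0.5551, 0.1751, 0.0326]
ft_force: [0.1, 0.1, 0.3]
scene [307 167   8   7  31] [310.5 169.7] [0.5695 0.1922 0.063 ]
scene [45 85  3  1  3] [46. 85.] [-0.5997  0.1333  0.063 ]
wrist [234 187  47  18 790] [256.8 195.1] [0.5686 0.1978 0.063 ]
[0.5552 0.1751 0.0327] 8.7 [-0.2  0.1  0.9]
```

Scaled: 0.001 m / 0.3 = 0.0033.

```bash
for i in 1 2 3 4; do echo '[[[0, 0, 0, 0, 0, 0.0033, 0], [0, 0, 0, 0, 0, 0, 0]]]' > path.dat && python3 jog.py path.dat | grep -E 'tcp|ft_'; done
```

```text
tcp_pos: [0.5551, 0.175, 0.0317]
ft_force: [0.5, -0.1, 0.1]
tcp_pos: [0.5552, 0.175, 0.0316]
ft_force: [-2.4, -0.6, 4.8]
tcp_pos: [0.5552, 0.175, 0.0315]
ft_force: [-4.4, -1.6, 11.7]
tcp_pos: [0.5553, 0.175, 0.0315]
ft_force: [-7.2, -2.7, 17.9]
```

Contact: the fingertips are about 23 mm short of the reported TCP. I'll lift 2 mm clear of the top and push.

Scaled: -0.005 m / 0.3 = -0.0167.

```bash
echo '[[[0, 0, 0, 0, 0, -0.0167, 0], [0, 0, 0, 0, 0, 0, 0]]]' > path.dat && python3 jog.py path.dat | grep -E 'tcp|ft_'; for i in 1 2 3; do echo '[[[0, 0, 0, 0.0067, 0, 0, 0], [0, 0, 0, 0.0067, 0, 0, 0]]]' > path.dat && python3 jog.py path.dat | grep -E 'tcp|ft_'; done; python3 yel.py
```

```text
tcp_pos: [0.5557, 0.1752, 0.0346]
ft_force: [0.6, 0.3, -0.2]
tcp_pos: [0.5572, 0.1785, 0.0333]
ft_force: [-0.6, -0.6, 0.2]
tcp_pos: [0.5594, 0.1819, 0.0334]
ft_force: [0.3, -0.4, 0.6]
tcp_pos: [0.5613, 0.1846, 0.0335]
ft_force: [-2.9, -3.9, 2.2]
scene [311 168   4   6  16] [312.2 170.9] [0.5754 0.1899 0.063 ]
scene [96 71  3  1  3] [97. 71.] [-0.601   0.3607  0.063 ]
wrist [234 206  46  18 773] [256.7 214.1] [0.5689 0.1984 0.063 ]
[0.5612 0.1846 0.0336] 10.4 [-1.5 -4.4  0.8]
```

Contact on the ridge, with about 5 N along the slide at a tool-to-ridge distance of 15 mm, as expected. I'll push on about 21 mm.

Scaled: 0.003 m / 0.3 = 0.01.

```bash
for i in 1 2 3; do echo '[[[0, 0, 0, 0.01, 0, 0, 0], [0, 0, 0, 0.01, 0, 0, 0]]]' > path.dat && python3 jog.py path.dat | grep -E 'tcp|ft_'; done; python3 yel.py
```

```text
tcp_pos: [0.5646, 0.1899, 0.0336]
ft_force: [-1.2, -1.6, -0.4]
tcp_pos: [0.5687, 0.196, 0.0339]
ft_force: [-0.2, -0.5, -0.3]
tcp_pos: [0.5718, 0.2009, 0.034]
ft_force: [0.6, -0.4, -0.2]
scene [318 167   4   5  16] [319.4 169.2] [0.5858 0.207  0.063 ]
scene [96 71  3  1  3] [97. 71.] [-0.601   0.3607  0.063 ]
wrist [234 205  46  18 790] [256.5 213.8] [0.5793 0.2147 0.063 ]
[0.5717 0.2008 0.0338] 11.1 [ 0.5  0.  -0.2]
```

The ridge snapped home, with about 20 mm of travel. I'll back off, lift and check both switches.

Scaled: -0.03 m / 0.3 = -0.1, -0.02 m / 0.3 = -0.0667.

```bash
echo '[[[0, 0, 0, -0.0333, 0, 0, 0], [0, 0, 0, 0, 0, -0.0667, 0], [0, 0, 0, 0, 0, -0.1, 0], [0, 0, 0, 0, 0, -0.1, 0], [0, 0, 0, 0, 0, -0.1, 0], [0, 0, 0, 0, 0, 0, 0], [0, 0, 0, 0, 0, 0, 0], [0, 0, 0, 0, 0, 0, 0]]]' > path.dat && python3 jog.py path.dat; python3 yel.py
python3 - <<'E'
import cv2
from h import *
im=[cv2.imread("pics/top0.png"),eyes.snapshot("top")]
for a in im:
    m=cv2.inRange(cv2.cvtColor(a,cv2.COLOR_BGR2HSV),(105,120,80),(130,255,255))[210:270,310:380];print(cv2.moments(m,True)["m00"],np.argwhere(m).mean(0)+[210,310])
E
```

```text
time_s: 11.9
tcp_pos: [0.5652, 0.1913, 0.1426]
eef_rot: [-0.0, 0.877, 0.48, -0.001]
ft_force: [-0.1, -0.1, -0.7]
gripper_width: -0.004
gripper_force: 0.0
scene [315 165   7   7  30] [318.  168.2] [0.5807 0.2092 0.063 ]
scene [96 71  3  1  3] [97. 71.] [-0.601   0.3607  0.063 ]
wrist [245 156  26  10 235] [257.5 161. ] [0.5789 0.2145 0.063 ]
[0.5651 0.1914 0.1423] 12.0 [ 0.4  0.4 -0.5]
57.0 [242.12280702 348.9122807 ]
56.0 [242.23214286 348.89285714]
```

The yellow ridge is at (0.579, 0.2145), its green-dot end. The blue ridge hasn't moved and the arm is clear.

```bash
python3 -c "from bench import ctrl, eyes, status;print(ctrl.job_done())"
```

```text
the job is handed in; nothing more can be done
None
```

The press's yellow switch is fully home at its green-dot end, the fan's blue switch hasn't moved, and the arm is clear; I handed the job in at about 12 s of the 26 s allowed, but it returned no verdict.

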